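# Clip the lid of the leftovers box shut all round

### The arm

A 7-joint arm with a two-finger parallel gripper is mounted at the origin on the work surface. World frame = base frame: x ahead of the robot, y to its left, z up, the work surface at z = 0. Lengths are in m, angles in rad, forces in N, time in s.
With the tool pointing down it reaches from about 0.4 to 0.85 m from the base axis. Payload 10.4 kg.
Tool frame: the origin (TCP) lies between the finger pads; the fingertips stand 22 mm ahead of it and the grasp point (between the pads) lies 3 mm ahead of it; z points along the fingers, y is the line along which they close (so a half turn about z gives the same grasp; the last joint's range is limited). The gripper opens to 85 mm and grips with 20 to 120 N. Pads are 22 mm wide; open, the fingers measure 114 mm over their backs; the gripper's body (76 mm by 85 mm) begins 54 mm behind the grasp point. The pads swing forward as they close: fully open they stand 13 mm farther back than shut.
Start: joints at [1.131, 0.332, -0.065, 1.46, 0.022, 1.35, -0.088], TCP at [0.253, -0.572, 0.253] pointing down, gripper open.
Joint ranges: [-2.6, 2.6], [-0.5, 2.12], [-1.47, 1.34], [0.16, 2.42], [-1.27, 4.41], [0.06, 2.06], [-2.6, 2.6]. Speed limits (rad/s): [2.22, 2.22, 2.79, 2.79, 3.14, 3.14, 3.14].

### API

Orientations are given as a unit quaternion [x, y, z, w].
In Python, from workcell import manip, camera, ticket, boxes_of, outline_of gives the robot as it stands.
- The arm moves only by the tool carry_out, never from a script. Its argument "deltas" is a list of rows, each a list of 5 numbers: the shift along the tool's x, y, z as a fraction of full scale, then the turn about the tool's z as a fraction of full scale, then the opening, from -1 (shut) to 1 (fully open), so that 0 is half open. In form: [[tx, ty, tz, spin, gripper], ...]. A call has 1 to 20 rows; each row is the pose to reach, as a shift and turn from the pose commanded when the call began, along the tool's axes at that moment; what a row does not reach only later rows make up. Full scale, the value 1, is 150 mm for a shift and 30 degrees for a turn. A row lasts 1/8 s, in which the tool goes at most 62.5 mm and 10.7 degrees, less where a joint would pass 70% of its speed; a pose out of reach is approached as far as the arm can. A call with a number of a shift or a turn outside -1 to 1 is refused whole. A call with a gripper value outside its range is refused whole. The fingers move at their own pace and stop on an object; "force" is the grip in N (left out, the last holds). Time passes only in rows, so rows that repeat a pose let the fingers close. It gives the time, the measured TCP pose, the force, the opening and the grip force at its end, in the units of the state.
- manip.get_obs(): the state, without advancing time (a new reading comes with each control period).
- camera(name): name is "scene" or "side" or "wrist"; returns a dict with "img" (420x560x3 uint8, red, green, blue), "depth" (420x560 float32, m along the optical axis (not along the pixel's ray), 0 where there is no reading), "vertical_fov" (degrees; the focal length in pixels is half the picture's height over the tangent of half this angle, whatever the lens; pixels are square), "cx", "cy" (the principal point, pixels), "R" (3x3) and "t" (3): a world point X has camera coordinates R X + t. Camera axes: x right, y down, z forward; pixel columns grow to the right and rows downward; lengths in m; the calibration is good to about 2 mm. A picture is of the moment at which its call begins.
- ticket.hand_in(): hands the job in; it is judged then, once.
Trained networks look in a picture, given as the dict that the camera call returned (one of the last four; its "shot" number tells which), for a name from the list of things; names that differ only in an ending like _2 or _b are one class to them, and where a whole thing is asked for, a point or a joint stands for the part that bears it (a point fixed in the world has none). Each returns a list of dicts, best first, with "conf" (0 to 1); they miss things now and then, are a little off and sometimes report something else, mostly with a low value. They report only what shows in the picture. A call takes as long as a camera call.
- boxes_of(query, picture): "position" ([x, y, z] in m, in world coordinates, good to about 4 mm: the middle of the surface that is visible of it).
- outline_of(query, picture): "region" (420x560 bool, what is visible of it).
The state is a dict: "clock": time; "joint_pos": joint angles; "joint_velocities": joint speeds; "tau": joint torques, N m; "position": TCP position; "ee_rot": TCP orientation; "ft_force": force on the tool from outside, world axes, zero at the start; "torque": the same for the moment, N m; "grip_width": opening from 0.0 (shut) to 1.0 (fully open); "grasp_force": force on a finger pad.
Only numpy, scipy, OpenCV 4.12 (cv2) and the standard library are available. Lean on these libraries where they do the work, as an engineer would, in place of code of your own. Each camera call takes 0.05 s, during which the arm holds its last target. There are 200 camera calls.

### The job

The lid is on the glass leftovers box, but its four locking flaps still stick out. Go round the lid and, with the gripper's fingertips, fold each flap down and press it against the side of the box until it clicks, so that all four are shut. Only press: do not lift or tip the box or shove it away from where it stands, and leave the mug, the small box, the jar and the spoon where they are.

Things in the scene. Friction and masses are not known exactly. Their poses are not given: they have to be found in the camera images.
- food_box: Clear glass food box with a white plastic lid, loose on the counter, about 1.9 kg: slides if shoved hard. Origin at the centre of its underside, z up. Lid 144 mm (box x) by 204 mm (box y), its top 70 mm up; the glass sides lie 9 mm inside the lid's edge. A locking flap is hinged to each side of the lid. Box +x points roughly away from the robot, +y roughly to its left.
- flap_near_hinge (a point): Middle of the hinge line of the near flap (on the long side of the lid that lies towards the robot, box -x), at (-74, 0, 66) mm in the box's frame.
- flap_near_tip (a point): Middle of the free outer edge of the near flap, 28 mm from its hinge line; it moves with the flap. The flap is a plate 110 mm wide along the hinge, 28 mm long and 3 mm thick, with a 2 mm finger lip along its free edge on the outer face.
- flap_near (a joint): Angle of the near flap, rad: 0 level, straight out from the lid; below 0 tilted up; grows as it folds down. Light to turn until its hook meets the lip of the glass rim at about 1.1; pushing it past 1.3 takes about 0.06 N m (2 to 5 N near the free edge, best in and down together), then it clicks and stays at 1.5 to 1.53, close along the box's side.
- flap_far_hinge (a point): Middle of the hinge line of the far flap (on the long side of the lid that lies away from the robot, box +x), at (74, 0, 66) mm in the box's frame.
- flap_far_tip (a point): Middle of the free outer edge of the far flap, 28 mm from its hinge line; it moves with the flap. The flap is a plate 110 mm wide along the hinge, 28 mm long and 3 mm thick, with a 2 mm finger lip along its free edge on the outer face.
- flap_far (a joint): Angle of the far flap, rad: 0 level, straight out from the lid; below 0 tilted up; grows as it folds down. Light to turn until its hook meets the lip of the glass rim at about 1.1; pushing it past 1.3 takes about 0.06 N m (2 to 5 N near the free edge, best in and down together), then it clicks and stays at 1.5 to 1.53, close along the box's side.
- flap_left_hinge (a point): Middle of the hinge line of the left flap (on the short side of the lid that lies to the robot's left, box +y), at (0, 104, 66) mm in the box's frame.
- flap_left_tip (a point): Middle of the free outer edge of the left flap, 28 mm from its hinge line; it moves with the flap. The flap is a plate 76 mm wide along the hinge, 28 mm long and 3 mm thick, with a 2 mm finger lip along its free edge on the outer face.
- flap_left (a joint): Angle of the left flap, rad: 0 level, straight out from the lid; below 0 tilted up; grows as it folds down. Light to turn until its hook meets the lip of the glass rim at about 1.1; pushing it past 1.3 takes about 0.06 N m (2 to 5 N near the free edge, best in and down together), then it clicks and stays at 1.5 to 1.53, close along the box's side.
- flap_right_hinge (a point): Middle of the hinge line of the right flap (on the short side of the lid that lies to the robot's right, box -y), at (0, -104, 66) mm in the box's frame.
- flap_right_tip (a point): Middle of the free outer edge of the right flap, 28 mm from its hinge line; it moves with the flap. The flap is a plate 76 mm wide along the hinge, 28 mm long and 3 mm thick, with a 2 mm finger lip along its free edge on the outer face.
- flap_right (a joint): Angle of the right flap, rad: 0 level, straight out from the lid; below 0 tilted up; grows as it folds down. Light to turn until its hook meets the lip of the glass rim at about 1.1; pushing it past 1.3 takes about 0.06 N m (2 to 5 N near the free edge, best in and down together), then it clicks and stays at 1.5 to 1.53, close along the box's side.
- mug: Bystander: white mug, 82 mm wide with a handle at its +y side, 90 mm tall, beyond the left flap. Origin at the centre of its underside.
- small_box: Bystander: a smaller box of the same make, 126 x 100 mm, 56 mm tall, its flaps already shut, beyond the right flap. Origin at the centre of its underside.
- jar: Bystander: brown glass spice jar with a black cap, 48 mm wide, 85 mm tall, beyond the far flap. Origin at the centre of its underside.
- spoon: Bystander: wooden spoon 240 mm long lying on the counter beyond the far flap. Origin at its middle, on the counter; x along the spoon.

How it is judged:
By the outcome, as a careful person would: the job done as asked, in the order asked, and still so for the second after the job is handed in, with the robot touching nothing.
It also fails if it takes over 54 s, if anything falls off the work surface, if the arm or the gripper's body presses on something with over 40 N, if the wrist force passes 120 N, or if a joint passes its speed limit or range.

## Working session

There is one attempt and no reset: what is moved stays moved. The work goes in short steps, Python scripts to look and compute and a tool call to move; the robot and the scene stay as the last step left them, time stands still between calls to the robot, and variables do not carry over. Pictures are saved under pics/ and viewed, at most 10 in all, crops included, and the job is handed in when it is done.

Besides the shell and the picture viewer there is one more tool, called after "Request:" as a command line: name --pt "numbers of a row" for each row, then --argument value for the rest. carry_out: Moves the arm, as the interface text tells. Its arguments: {"type":"object","properties":{"deltas":{"type":"array","items":{"type":"array","items":{"type":"number"}}},"force":{"type":"number"}},"required":["deltas"]}

```bash
mkdir -p pics; ls
cat > h.py <<'E'
import numpy as np, cv2
from workcell import manip, camera, ticket, boxes_of, outline_of
from scipy.spatial.transform import Rotation as Ro
def cloud(p):
    d=p["depth"];f=d.shape[0]/2/np.tan(np.radians(p["vertical_fov"])/2)
    v,u=np.mgrid[:d.shape[0],:d.shape[1]]
    c=np.stack([(u-p["cx"])/f*d,(v-p["cy"])/f*d,d],-1)
    return (c-p["t"])@p["R"]
def save(p,n): cv2.imwrite("pics/"+n,p["img"][...,::-1])
E
python3 - <<'E'
from h import *
o=manip.get_obs();print({k:np.round(v,3) for k,v in o.items()})
P={n:camera(n) for n in("scene","side")}
cv2.imwrite("pics/a.png",cv2.resize(np.vstack([P[n]["img"] for n in P]),None,fx=.71,fy=.71)[...,::-1])
save(P["scene"],"s.png");save(P["side"],"d.png")
for n,p in P.items():
    print(n,np.round(-p["R"].T@p["t"],3))
    for q in["food_box","flap_near_tip","flap_far_tip","flap_left_tip","flap_right_tip","flap_near_hinge","flap_far_hinge","flap_left_hinge","flap_right_hinge","mug","small_box","jar","spoon"]:
        print(q,[(np.round(b["position"],3),round(b["conf"],2)) for b in boxes_of(q,p)][:2])
    for r in outline_of("food_box",p)[:1]:
        C=cloud(p)[r["region"]&(p["depth"]>0)]
        for lo in np.arange(0.0,0.11,.01): print(round(lo,2),((C[:,2]>=lo)&(C[:,2]<lo+.01)).sum(),end="; ")
        T=C[(C[:,2]>.064)&(C[:,2]<.076)]
        print(len(T),np.median(T[:,2]),cv2.minAreaRect(T[:,:2].astype(np.float32)*1000))
E
```

```text
pics
{'clock': np.float64(0.0), 'joint_pos': array([ 1.131,  0.333, -0.065,  1.461,  0.022,  1.35 , -0.089]), 'joint_velocities': array([-0.   , -0.001,  0.001,  0.   ,  0.001,  0.   ,  0.001]), 'tau': array([ 2.0000e-03, -6.2544e+01,  5.0000e-02, -3.9161e+01,  1.6000e-02,
        1.0000e-02, -0.0000e+00]), 'position': array([ 0.253, -0.571,  0.252]), 'ee_rot': array([ 0.978,  0.207, -0.   , -0.001]), 'ft_force': array([-0.475, -0.736, -0.039]), 'torque': array([-0.003,  0.027,  0.037]), 'grasp_force': np.float64(0.0), 'grip_width': np.float64(1.0)}
scene [ 1.273 -0.186  0.703]
food_box [(array([ 0.576, -0.06 ,  0.067]), 0.67)]
flap_near_tip [(array([ 0.478, -0.059,  0.072]), 0.75), (array([ 0.65 , -0.047,  0.068]), 0.29)]
flap_far_tip [(array([ 0.651, -0.042,  0.064]), 0.76)]
flap_left_tip [(array([0.556, 0.064, 0.068]), 0.74)]
flap_right_tip [(array([ 0.577, -0.171,  0.071]), 0.9), (array([ 0.578, -0.058,  0.067]), 0.16)]
flap_near_hinge [(array([ 0.58 , -0.054,  0.071]), 0.68), (array([0.555, 0.065, 0.068]), 0.42)]
flap_far_hinge [(array([ 0.583, -0.059,  0.071]), 0.82)]
flap_left
[... 955 characters left out ...]
(array([ 0.558, -0.063,  0.068]), 0.9)]
flap_far_hinge [(array([ 0.554, -0.068,  0.065]), 0.89), (array([ 0.578, -0.17 ,  0.07 ]), 0.5)]
flap_left_hinge [(array([ 0.558, -0.067,  0.065]), 0.91), (array([0.542, 0.156, 0.06 ]), 0.33)]
flap_right_hinge [(array([ 0.562, -0.065,  0.067]), 0.83)]
mug [(array([0.538, 0.155, 0.058]), 0.72)]
small_box [(array([ 0.592, -0.309,  0.055]), 0.71)]
jar [(array([ 0.701, -0.2  ,  0.062]), 0.57)]
spoon [(array([0.706, 0.005, 0.011]), 0.72)]
0.0 15; 0.01 71; 0.02 62; 0.03 17; 0.04 34; 0.05 55; 0.06 5456; 0.07 553; 0.08 0; 0.09 0; 0.1 0; 5717 0.06688960149055413 ((564.9220581054688, -53.74668884277344), (203.48257446289062, 265.261474609375), 4.989049911499023)
```

View pics/s.png

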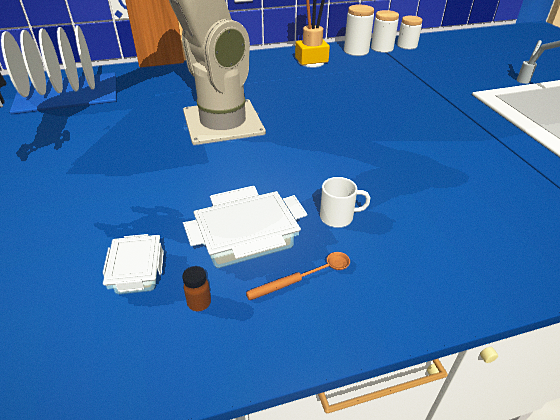

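View pics/d.png

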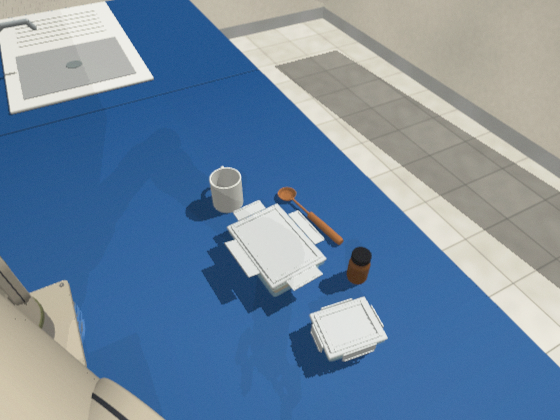

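Clear view of the white lid with four white flaps out (scene ≈ (247,222), side ≈ (277,245)). The mug is beyond the left flap, and the jar, spoon and small box are clear of it. Box centre is about (0.565,-0.053), yaw about 5°. I'm setting out above the right flap.

Request:
carry_out --pt "0.98 -0.52 0 -0.8 -1" --pt "0.98 -0.52 0 -0.8 -1" --pt "0.98 -0.52 0 -0.8 -1" --pt "0.98 -0.52 0 -0.8 -1" --pt "0.98 -0.52 0 -0.8 -1"

```text
clock: 2.12
position: [0.3553, -0.4413, 0.2534]
ee_rot: [0.914, 0.405, -0.0, 0.0]
ft_force: [-0.3, -0.4, -0.9]
grip_width: -0.001
grasp_force: 0.0
```

Request:
carry_out --pt "1 -0.06 0 -0.8 -1" --pt "1 -0.06 0 -0.8 -1" --pt "1 -0.06 0 -0.8 -1" --pt "1 -0.06 0 -0.8 -1"

```text
clock: 2.62
position: [0.4503, -0.323, 0.2532]
ee_rot: [0.809, 0.587, 0.0, -0.0]
ft_force: [-1.2, -1.1, -0.1]
grip_width: -0.001
grasp_force: 0.0
```

Request:
carry_out --pt "1 0.48 0 -0.77 -1" --pt "1 0.48 0 -0.77 -1" --pt "1 0.48 0 -0.77 -1" --pt "1 0.48 0 -0.77 -1"

```text
clock: 3.12
position: [0.5659, -0.2024, 0.2528]
ee_rot: [0.675, 0.737, 0.0, -0.0]
ft_force: [-0.1, -0.9, -0.2]
grip_width: 0.002
grasp_force: 0.0
```

Run:
```python
from h import *
o=manip.get_obs();print(np.round(o["position"],4),np.round(o["ee_rot"],4))
p=camera("wrist");save(p,"w.png");print(np.round(-p["R"].T@p["t"],3))
C=cloud(p)
for q in["flap_near_tip","flap_far_tip","flap_left_tip","flap_right_tip"]:
    print(q,[(np.round(b["position"],3),round(b["conf"],2)) for b in boxes_of(q,p)][:2])
for r in outline_of("food_box",p)[:1]:
    T=C[r["region"]&(p["depth"]>0)];T=T[(T[:,2]>.06)&(T[:,2]<.08)]
    c=np.array([.565,-.053]);a=np.radians(5);q=(T[:,:2]-c)@np.array([[np.cos(a),-np.sin(a)],[np.sin(a),np.cos(a)]])
    print(len(T),q.min(0),q.max(0),cv2.minAreaRect(T[:,:2].astype(np.float32)*1000))
    print(np.median(T[(abs(q[:,0])<.05)&(abs(q[:,1])<.08),2]))
    for s,e in((0,-1),(0,1),(1,-1),(1,1)):  # flap outer edges per bin
        k=abs(q[:,1-s])<.03; Q=q[k]
        print(s,e,np.percentile(Q[:,s]*e,[98,99.5]))
```

```text
[ 0.5659 -0.2024  0.2528] [ 6.755e-01  7.374e-01  3.000e-04 -4.000e-04]
[ 0.558 -0.129  0.374]
flap_near_tip [(array([ 0.48 , -0.085,  0.07 ]), 0.91)]
flap_far_tip [(array([ 0.655, -0.07 ,  0.07 ]), 0.97)]
flap_left_tip []
flap_right_tip [(array([ 0.576, -0.17 ,  0.067]), 0.65)]
31706 [-0.10307405 -0.13056241] [0.10004746 0.00164181] ((569.0911865234375, -117.36412048339844), (203.0966033935547, 132.15760803222656), 4.96926212310791)
0.06709790581514709
0 -1 [0.09895507 0.10160859]
0 1 [0.09588545 0.09866127]
1 -1 [0.12682059 0.12928471]
1 1 [-0.00085343  0.00086127]
```

View pics/w.png

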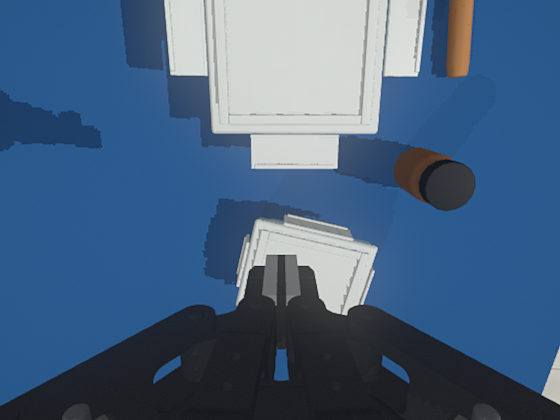

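The wrist view shows the lid and the right flap (295,150), with the shut fingertips at (282,262). The network estimates agree, and the centre is refined to (0.5635,-0.053). Next is the descent at the right flap.

Request:
carry_out --pt "0.15 0.07 0.4 0 -1" --pt "0.15 0.07 0.7 0 -1" --pt "0.15 0.07 0.95 0 -1" --pt "0.15 0.07 0.98 0 -1" --pt "0.15 0.07 0.98 0 -1"

```text
clock: 4.05
position: [0.5738, -0.1806, 0.1076]
ee_rot: [0.676, 0.737, 0.0, 0.001]
ft_force: [-0.1, 0.4, 0.5]
grip_width: -0.001
grasp_force: 0.0
```

Request:
carry_out --pt "0 0 0.06 0 -1" --pt "0 0 0.12 0 -1" --pt "0 0 0.18 0 -1" --pt "0 0 0.24 0 -1" --pt "0 0 0.26 0 -1" --pt "0 0 0.26 0 -1"

```text
clock: 4.8
position: [0.5733, -0.1799, 0.0671]
ee_rot: [0.676, 0.737, -0.0, -0.0]
ft_force: [-1.1, -0.0, 0.1]
grip_width: -0.002
grasp_force: 0.0
```

Request:
carry_out --pt "0.01 0 0.01 0 -1" --pt "0.02 0 0.015 0 -1" --pt "0.03 0 0.02 0 -1" --pt "0.04 0 0.025 0 -1" --pt "0.04 0 0.025 0 -1"

```text
clock: 5.42
position: [0.5729, -0.1734, 0.0635]
ee_rot: [0.676, 0.737, 0.0, -0.0]
ft_force: [-1.0, -0.1, 0.7]
grip_width: -0.002
grasp_force: 0.3
```

Run:
```python
from h import *
o=manip.get_obs();print(np.round(o["position"],4),np.round(o["ft_force"],2))
P=camera("side");r,c=245,277
save({"img":cv2.resize(P["img"][190:310,200:360],None,fx=4,fy=4,interpolation=2)},"e.png")
```

```text
[ 0.5729 -0.1734  0.0635] [-1.03 -0.13  0.68]
```

View pics/e.png

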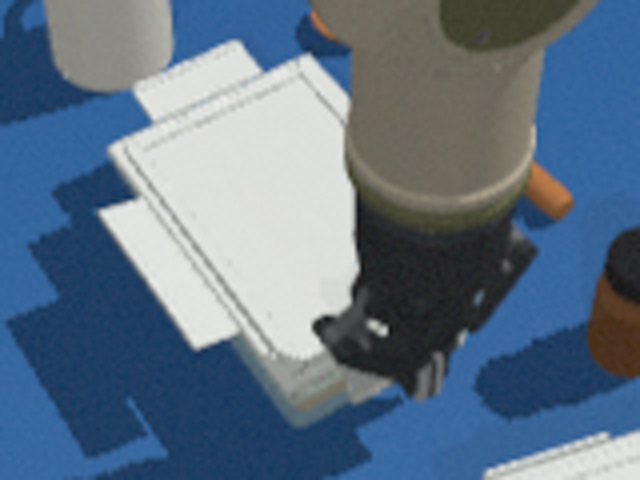

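The right flap is folded down under the fingertips (crop ≈ (370,385)). I'll keep pressing in by millimetres.

Request:
carry_out --pt "0.007 0 0.003 0 -1" --pt "0.014 0 0.006 0 -1" --pt "0.02 0 0.008 0 -1" --pt "0.02 0 0.008 0 -1"

```text
clock: 5.98
position: [0.5725, -0.1707, 0.0622]
ee_rot: [0.676, 0.737, -0.0, -0.0]
ft_force: [0.5, -0.0, 1.0]
grip_width: 0.005
grasp_force: 0.0
```

Request:
carry_out --pt "0.007 0 0.003 0 -1" --pt "0.014 0 0.006 0 -1" --pt "0.014 0 0.006 0 -1"

```text
clock: 6.35
position: [0.5725, -0.1697, 0.0617]
ee_rot: [0.676, 0.737, -0.0, 0.0]
ft_force: [0.4, -3.8, 2.8]
grip_width: 0.002
grasp_force: 2.3
```

Request:
carry_out --pt "0.007 0 0.003 0 -1" --pt "0.014 0 0.004 0 -1" --pt "0.014 0 0.004 0 -1"

```text
clock: 6.72
position: [0.5725, -0.1693, 0.0616]
ee_rot: [0.676, 0.737, -0.001, 0.001]
ft_force: [-1.0, -8.7, 5.1]
grip_width: -0.001
grasp_force: 5.0
```

Request:
carry_out --pt "-0.1 0 0 0 -1" --pt "-0.2 0 0 0 -1" --pt "-0.2 0 -0.3 0 -1" --pt "-0.2 0 -0.6 0 -1" --pt "-0.2 0 -0.8 0 -1" --pt "-0.2 0 -0.8 0 -1"

```text
clock: 7.48
position: [0.5761, -0.1973, 0.1833]
ee_rot: [0.676, 0.737, 0.001, 0.002]
ft_force: [0.8, -0.7, -0.4]
grip_width: -0.001
grasp_force: 0.0
```

```bash
cat >> h.py <<'E'
def flaps(p,c=(.5635,-.053),a=5.):
    C=cloud(p);k=p["depth"]>0
    r=outline_of("food_box",p)
    if r: k&=r[0]["region"]
    T=C[k];a=np.radians(a);q=(T[:,:2]-c)@np.array([[np.cos(a),-np.sin(a)],[np.sin(a),np.cos(a)]])
    z=T[:,2]
    for n,s,e,h,w in(("near",0,-1,74,.045),("far",0,1,74,.045),("left",1,1,104,.03),("right",1,-1,104,.03)):
        m=(abs(q[:,1-s])<w)&(q[:,s]*e*1000>h-6)&(z>.03)
        if m.sum()<20: print(n,"none");continue
        x=q[m,s]*e*1000-h; out=x>4
        print(n,m.sum(),"out",out.sum(),"max",np.percentile(x,98).round(1),"z at out",np.round(np.percentile(z[m][out],[10,50,90])*1000) if out.sum()>5 else "","zall",np.round(np.percentile(z[m],[5,50])*1000))
    lid=(z>.06)&(z<.08)&(abs(q[:,0])<.09)&(abs(q[:,1])<.12)
    print("rect",cv2.minAreaRect(T[lid][:,:2].astype(np.float32)*1000))
E
python3 - <<'E'
from h import *
for n in("wrist","side","scene"):
    p=camera(n);print(n);flaps(p)
    if n=="wrist":save(p,"w2.png")
E
```

```text
wrist
near 3405 out 2473 max 26.3 z at out [69. 71. 75.] zall [66. 70.]
far 3061 out 2180 max 26.5 z at out [65. 66. 67.] zall [65. 66.]
left none
right 28848 out 27965 max 89.7 z at out [186. 225. 249.] zall [ 65. 223.]
rect ((568.62890625, -111.10430908203125), (180.03286743164062, 92.64020538330078), 5.0896148681640625)
side
near 409 out 320 max 26.4 z at out [68. 71. 74.] zall [66. 70.]
far none
left none
right none
rect ((483.21112060546875, -61.023658752441406), (19.293529510498047, 111.83847045898438), 5.844193935394287)
scene
near 418 out 295 max 24.1 z at out [68. 71. 75.] zall [66. 70.]
far 574 out 440 max 29.6 z at out [64. 66. 68.] zall [64. 66.]
left 258 out 189 max 27.0 z at out [67. 69. 71.] zall [66. 69.]
right 119 out 0 max 3.5 z at out  zall [41. 65.]
rect ((562.8590087890625, -45.726898193359375), (179.9360809326172, 225.27565002441406), 5.047592639923096)
```

View pics/w2.png

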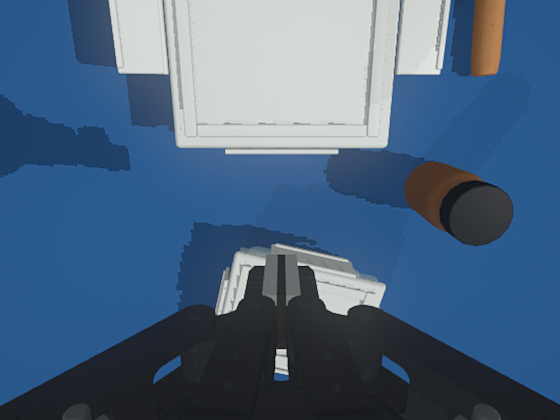

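The right flap (wrist (282,150)) is seen flush with the side and the box hasn't moved. On to the left flap.

Request:
carry_out --pt "0.4 0 0 0 -1" --pt "0.8 0 0 0 -1" --pt "1 0 0 0 -1"

```text
clock: 8.15
position: [0.5612, -0.0433, 0.1805]
ee_rot: [0.674, 0.739, 0.0, -0.001]
ft_force: [0.5, -0.5, 1.0]
grip_width: -0.002
grasp_force: 0.0
```

Request:
carry_out --pt "0.4 0 0 0 -1" --pt "0.8 0 0 0 -1" --pt "0.81 0 0.2 0 -1" --pt "0.81 0 0.4 0 -1" --pt "0.81 0 0.5 0 -1" --pt "0.81 0 0.5 0 -1"

```text
clock: 8.9
position: [0.5507, 0.0737, 0.105]
ee_rot: [0.676, 0.737, -0.001, -0.001]
ft_force: [0.1, -0.3, 0.1]
grip_width: 0.002
grasp_force: 0.0
```

Request:
carry_out --pt "0 0 0.06 0 -1" --pt "0 0 0.12 0 -1" --pt "0 0 0.18 0 -1" --pt "0 0 0.24 0 -1" --pt "0 0 0.255 0 -1" --pt "-0.02 0 0.26 0 -1" --pt "-0.03 0 0.27 0 -1" --pt "-0.04 0 0.28 0 -1" --pt "-0.05 0 0.285 0 -1" --pt "-0.055 0 0.288 0 -1" --pt "-0.055 0 0.288 0 -1"

```text
clock: 10.28
position: [0.5519, 0.0656, 0.0626]
ee_rot: [0.676, 0.737, -0.0, -0.0]
ft_force: [-0.3, 0.2, 0.3]
grip_width: 0.002
grasp_force: 0.3
```

Request:
carry_out --pt "-0.006 0 0.002 0 -1" --pt "-0.012 0 0.004 0 -1" --pt "-0.012 0 0.004 0 -1"

```text
clock: 10.65
position: [0.552, 0.0651, 0.0623]
ee_rot: [0.675, 0.738, 0.0, -0.0]
ft_force: [-2.2, 4.6, 4.2]
grip_width: -0.003
grasp_force: 3.3
```

Request:
carry_out --pt "-0.006 0 0.003 0 -1" --pt "-0.01 0 0.005 0 -1" --pt "-0.01 0 0.005 0 -1"

```text
clock: 11.02
position: [0.5522, 0.0649, 0.0621]
ee_rot: [0.675, 0.738, 0.001, -0.001]
ft_force: [-4.9, 7.9, 9.5]
grip_width: -0.001
grasp_force: 6.4
```

Request:
carry_out --pt "0.1 0 0 0 -1" --pt "0.15 0 0 0 -1" --pt "0.15 0 -0.3 0 -1" --pt "0.15 0 -0.6 0 -1" --pt "0.1 0 -0.8 0 -1" --pt "0.1 0 -0.8 0 -1"

```text
clock: 11.78
position: [0.5523, 0.0768, 0.1835]
ee_rot: [0.676, 0.737, 0.001, 0.002]
ft_force: [-0.2, 0.4, -0.7]
grip_width: 0.0
grasp_force: 0.0
```

Run:
```python
from h import *
o=manip.get_obs();print(np.round(o["position"],4))
for n in("side","scene"):
    p=camera(n);print(n);flaps(p)
    for q in("mug","flap_left_tip"):print(q,[(np.round(b["position"],3),round(b["conf"],2)) for b in boxes_of(q,p)][:2])
    if n=="scene":save({"img":cv2.resize(p["img"][160:280,170:390],None,fx=3,fy=3,interpolation=2)},"l.png")
```

```text
[0.5523 0.0768 0.1835]
side
near 457 out 322 max 26.0 z at out [68. 71. 74.] zall [65. 70.]
far 388 out 276 max 27.3 z at out [63. 65. 67.] zall [63. 66.]
left 48 out 0 max 2.3 z at out  zall [63. 66.]
right 268 out 22 max 5.2 z at out [39. 42. 45.] zall [41. 58.]
rect ((563.4824829101562, -53.211647033691406), (179.699951171875, 214.42062377929688), 5.168308734893799)
mug [(array([0.536, 0.153, 0.055]), 0.73), (array([ 0.652, -0.047,  0.061]), 0.36)]
flap_left_tip []
scene
near 412 out 286 max 24.0 z at out [69. 71. 74.] zall [66. 70.]
far 589 out 445 max 30.2 z at out [64. 66. 68.] zall [64. 66.]
left 64 out 0 max 1.9 z at out  zall [64. 67.]
right 113 out 0 max 2.7 z at out  zall [42. 65.]
rect ((563.4828491210938, -52.509315490722656), (179.96112060546875, 211.48544311523438), 5.035428524017334)
mug [(array([0.561, 0.179, 0.055]), 0.8), (array([0.711, 0.014, 0.014]), 0.61)]
flap_left_tip [(array([0.561, 0.049, 0.067]), 0.59)]
```

View pics/l.png

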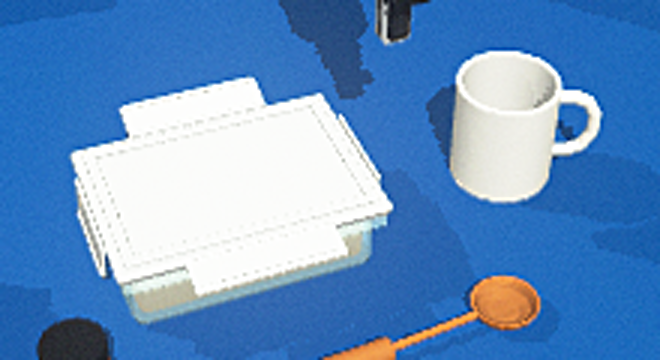

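The left flap now hangs along its side (crop (360,170)) and the mug is untouched. I'll check it more closely from the wrist while turning for the near flap.

Request:
carry_out --pt "-0.87 -0.73 0 1 -1" --pt "-0.87 -0.73 0 1 -1" --pt "-0.87 -0.73 0 1 -1" --pt "-0.87 -0.73 0 1 -1"

```text
clock: 12.68
position: [0.4515, -0.0653, 0.1811]
ee_rot: [0.845, 0.534, -0.001, 0.0]
ft_force: [0.6, 0.9, -0.5]
grip_width: -0.003
grasp_force: 0.0
```

Request:
carry_out --pt "0 0 0 0.5 -1" --pt "0 0 0 1 -1" --pt "0 0 0 1 -1"

```text
clock: 13.05
position: [0.4537, -0.0612, 0.1812]
ee_rot: [0.954, 0.299, 0.0, -0.0]
ft_force: [-0.4, -0.3, 0.1]
grip_width: -0.004
grasp_force: 0.0
```

Request:
carry_out --pt "0 0 0 0.5 -1" --pt "0 0 0 1 -1" --pt "0 0 0 1 -1" --pt "0 0 0 1 -1"

```text
clock: 13.55
position: [0.4536, -0.0613, 0.1812]
ee_rot: [0.999, 0.045, -0.0, -0.0]
ft_force: [1.7, 0.4, -0.4]
grip_width: -0.002
grasp_force: 0.0
```

```bash
cat >> h.py <<'E'
def boxpos(c=(.5635,-.053),a=5.):
    o=manip.get_obs();a=np.radians(a);d=o["position"][:2]-c
    print("box xy mm",np.round(1000*np.array([d[0]*np.cos(a)+d[1]*np.sin(a),-d[0]*np.sin(a)+d[1]*np.cos(a)]),1),"z",round(o["position"][2],4),"yaw",np.degrees(2*np.arctan2(o["ee_rot"][1],o["ee_rot"][0])).round(2),"j",np.round(o["joint_pos"],2))
E
python3 - <<'E'
from h import *
boxpos()
p=camera("wrist");flaps(p);save(p,"w3.png")
E
```

```text
box xy mm [-110.2    1.3] z 0.1812 yaw 5.16 j [ 0.51  0.05 -0.48  1.96  0.02  1.14 -1.46]
near 6675 out 4637 max 25.8 z at out [69. 71. 75.] zall [66. 70.]
far none
left 1261 out 0 max 2.4 z at out  zall [64. 67.]
right 931 out 0 max 0.1 z at out  zall [63. 67.]
rect ((529.405517578125, -54.97782897949219), (112.10538482666016, 212.05450439453125), 5.270702362060547)
```

View pics/w3.png

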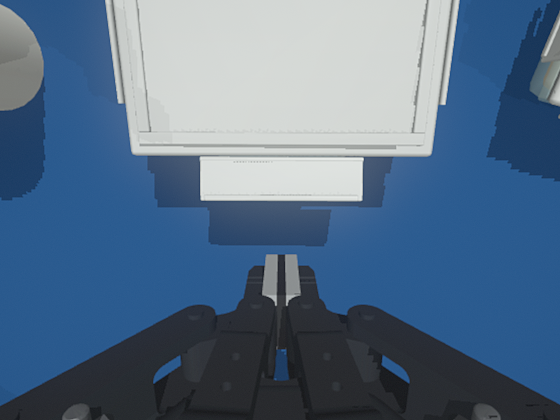

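Wrist view: the left (115,50) and right (450,50) flaps show the same thin sliver, so both are shut. The near flap is still out at (282,178), so that's next.

Request:
carry_out --pt "0.087 0 0.3 0 -1" --pt "0.087 0 0.5 0 -1" --pt "0.087 0 0.56 0 -1" --pt "0.087 0 0.62 0 -1" --pt "0.087 0 0.68 0 -1" --pt "0.087 0 0.74 0 -1" --pt "0.087 0 0.765 0 -1" --pt "0.1 0 0.77 0 -1" --pt "0.11 0 0.775 0 -1" --pt "0.12 0 0.78 0 -1" --pt "0.13 0 0.785 0 -1" --pt "0.14 0 0.79 0 -1" --pt "0.14 0 0.79 0 -1"

```text
clock: 15.28
position: [0.4747, -0.0603, 0.063]
ee_rot: [0.999, 0.043, 0.001, -0.0]
ft_force: [-0.3, 0.0, -0.2]
grip_width: -0.003
grasp_force: 0.0
```

Request:
carry_out --pt "0.006 0 0.002 0 -1" --pt "0.012 0 0.004 0 -1" --pt "0.012 0 0.004 0 -1"

```text
clock: 15.65
position: [0.476, -0.0602, 0.0622]
ee_rot: [0.999, 0.043, 0.0, 0.0]
ft_force: [0.7, 0.3, 0.3]
grip_width: -0.001
grasp_force: 0.0
```

```bash
python3 -c "
from h import *
boxpos()"
```

```text
box xy mm [-87.8   0.4] z 0.0622 yaw 4.98 j [ 0.46  0.26 -0.47  2.01  0.15  0.9  -1.58]
```

Request:
carry_out --pt "0.006 0 0.002 0 -1" --pt "0.012 0 0.004 0 -1" --pt "0.012 0 0.004 0 -1"

```text
clock: 16.02
position: [0.4769, -0.0602, 0.0616]
ee_rot: [0.999, 0.043, -0.001, 0.0]
ft_force: [-7.0, -0.4, 8.0]
grip_width: 0.002
grasp_force: 4.9
```

Request:
carry_out --pt "0.004 0 0.002 0 -1" --pt "0.004 0 0.002 0 -1" --pt "-0.1 0 0 0 -1" --pt "-0.15 0 0 0 -1" --pt "-0.15 0 -0.3 0 -1" --pt "-0.15 0 -0.6 0 -1" --pt "-0.15 0 -0.8 0 -1" --pt "-0.15 0 -0.8 0 -1"

```text
clock: 17.02
position: [0.4565, -0.0623, 0.1838]
ee_rot: [0.999, 0.043, 0.002, 0.001]
ft_force: [-0.2, 0.4, -0.6]
grip_width: 0.002
grasp_force: 0.0
```

Run:
```python
from h import *
boxpos()
p=camera("wrist");flaps(p);save(p,"w4.png")
```

```text
box xy mm [-1.074e+02  1.000e-01] z 0.1838 yaw 4.96 j [ 0.52  0.05 -0.49  1.95  0.03  1.14 -1.47]
near 42931 out 41468 max 42.4 z at out [208. 232. 248.] zall [178. 231.]
far none
left 2334 out 992 max 95.9 z at out [31. 37. 44.] zall [32. 65.]
right 2563 out 1592 max 88.9 z at out [33. 39. 52.] zall [33. 49.]
rect ((538.5591430664062, -54.084739685058594), (101.80692291259766, 212.28094482421875), 5.065379619598389)
```

View pics/w4.png

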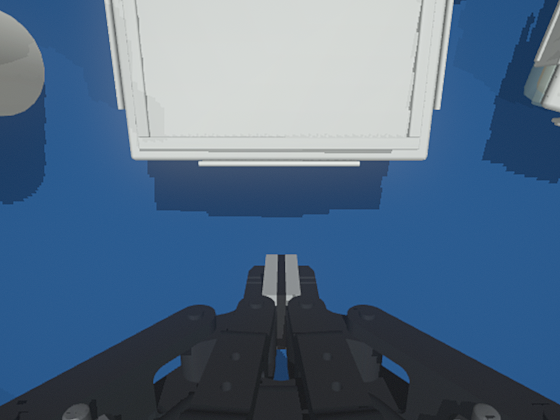

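The near flap now shows only as a thin flush strip at (278,162). The far flap is last, pressed from the far side.

Request:
carry_out --pt "0.4 0 0 0 -1" --pt "0.8 0 0 0 -1" --pt "1 0 0 0 -1"

```text
clock: 17.5
position: [0.6062, -0.0484, 0.1793]
ee_rot: [0.999, 0.044, -0.001, -0.001]
ft_force: [-0.1, -0.2, 0.3]
grip_width: -0.004
grasp_force: 0.0
```

Request:
carry_out --pt "0.36 0 0 0 -1" --pt "0.36 0 0.1 0 -1" --pt "0.36 0 0.3 0 -1" --pt "0.36 0 0.5 0 -1" --pt "0.36 0 0.52 0 -1" --pt "0.36 0 0.52 0 -1"

```text
clock: 18.25
position: [0.6583, -0.0443, 0.1038]
ee_rot: [0.999, 0.043, -0.0, -0.0]
ft_force: [-0.3, 0.7, 0.6]
grip_width: -0.002
grasp_force: 0.0
```

```bash
python3 -c "
from h import *
boxpos()"
```

```text
box xy mm [95.2  0.4] z 0.1038 yaw 4.98 j [ 0.34  0.57 -0.47  1.5   0.27  1.14 -1.66]
```

Request:
carry_out --pt "0.013 0 0.06 0 -1" --pt "0.013 0 0.12 0 -1" --pt "0.013 0 0.18 0 -1" --pt "0.013 0 0.24 0 -1" --pt "0.013 0 0.245 0 -1" --pt "0 0 0.25 0 -1" --pt "-0.01 0 0.255 0 -1" --pt "-0.02 0 0.26 0 -1" --pt "-0.03 0 0.265 0 -1" --pt "-0.04 0 0.27 0 -1" --pt "-0.04 0 0.27 0 -1"

```text
clock: 19.62
position: [0.6521, -0.045, 0.0628]
ee_rot: [0.999, 0.043, -0.0, 0.0]
ft_force: [0.3, -0.4, -0.5]
grip_width: 0.004
grasp_force: 0.0
```

Request:
carry_out --pt "-0.006 0 0.002 0 -1" --pt "-0.012 0 0.004 0 -1" --pt "-0.012 0 0.004 0 -1"

```text
clock: 20.0
position: [0.6514, -0.045, 0.0629]
ee_rot: [0.999, 0.043, 0.001, 0.0]
ft_force: [4.2, 0.3, 0.8]
grip_width: -0.001
grasp_force: 1.9
```

```bash
python3 -c "
from h import *
boxpos()"
```

```text
box xy mm [88.3  0.4] z 0.0629 yaw 4.98 j [ 0.34  0.6  -0.46  1.55  0.29  1.06 -1.68]
```

Request:
carry_out --pt "-0.006 0 0.003 0 -1" --pt "-0.012 0 0.006 0 -1" --pt "-0.012 0 0.006 0 -1"

```text
clock: 20.38
position: [0.6511, -0.045, 0.0629]
ee_rot: [0.999, 0.043, 0.003, -0.0]
ft_force: [10.3, 0.7, 1.5]
grip_width: -0.0
grasp_force: 4.4
```

Request:
carry_out --pt "0.1 0 0 0 -1" --pt "0.15 0 0 0 -1" --pt "0.15 0 -0.3 0 -1" --pt "0.15 0 -0.6 0 -1" --pt "0.15 0 -0.9 0 -1" --pt "0.15 0 -1 0 -1" --pt "0.15 0 -1 0 -1"

```text
clock: 21.25
position: [0.6714, -0.0432, 0.2119]
ee_rot: [0.999, 0.043, 0.0, 0.0]
ft_force: [0.3, -1.2, -0.5]
grip_width: 0.003
grasp_force: 0.0
```

Request:
carry_out --pt "-0.4 0 -0.3 0 -1" --pt "-0.8 0 -0.3 0 -1" --pt "-1 0 -0.3 0 -1" --pt "-1 0 -0.3 0 -1"

```text
clock: 21.75
position: [0.5193, -0.0572, 0.2552]
ee_rot: [0.999, 0.043, -0.001, 0.001]
ft_force: [-0.4, 0.8, 0.4]
grip_width: 0.0
grasp_force: 0.0
```

Request:
carry_out --pt "-0.4 0 0 0 -1" --pt "-0.8 0 0 0 -1" --pt "-0.9 0 0 0 -1" --pt "-0.9 0 0 0 -1"

```text
clock: 22.25
position: [0.3874, -0.0682, 0.2562]
ee_rot: [0.999, 0.043, -0.0, 0.0]
ft_force: [0.8, -0.0, 0.0]
grip_width: 0.0
grasp_force: 0.0
```

Run:
```python
from h import *
boxpos()
P={n:camera(n) for n in("scene","side","wrist")}
for n,p in P.items():
    print(n);flaps(p)
    for q in("mug","small_box","jar","spoon"):print(q,[np.round(b["position"],3) for b in boxes_of(q,p)][:1])
a=cv2.resize(P["scene"]["img"][170:290,170:320],(380,304),interpolation=2);b=cv2.resize(P["side"]["img"][190:310,200:350],(380,304),interpolation=2)
w=cv2.resize(P["wrist"]["img"],(380,285))
save({"img":np.vstack([np.hstack([a,b]),np.hstack([w,w*0])])},"f.png")
```

```text
box xy mm [-176.8    0.2] z 0.2562 yaw 4.94 j [ 0.6  -0.18 -0.48  1.99 -0.08  1.31 -1.33]
scene
near 66 out 0 max 0.3 z at out  zall [64. 67.]
far 545 out 136 max 6.3 z at out [40. 45. 64.] zall [41. 56.]
left 61 out 0 max 1.8 z at out  zall [64. 66.]
right 111 out 0 max 3.0 z at out  zall [42. 65.]
rect ((565.705078125, -52.23017120361328), (155.45193481445312, 211.73892211914062), 5.2263593673706055)
mug [array([0.561, 0.177, 0.057])]
small_box [array([ 0.617, -0.295,  0.052])]
jar [array([ 0.726, -0.184,  0.063])]
spoon [array([0.711, 0.015, 0.014])]
side
near 265 out 1 max 3.4 z at out  zall [40. 60.]
far 106 out 0 max 2.3 z at out  zall [63. 66.]
left 51 out 0 max 0.6 z at out  zall [63. 66.]
right 275 out 27 max 5.3 z at out [39. 41. 45.] zall [40. 58.]
rect ((564.1029052734375, -54.0814208984375), (153.84910583496094, 213.97238159179688), 5.524099826812744)
mug [array([0.539, 0.153, 0.058])]
small_box [array([ 0.591, -0.31 ,  0.059])]
jar [array([ 0.702, -0.199,  0.059])]
spoon [array([0.708, 0.004, 0.012])]
wrist
near 1593 out 0 max 3.6 z at out  zall [42. 66.]
far none
left 72 out 0 max 2.0 z at out  zall [64. 67.]
right 54 out 0 max -0.1 z at out  zall [62. 67.]
rect ((513.0437622070312, -56.24543762207031), (50.62767791748047, 210.95082092285156), 4.912927627563477)
mug [array([0.513, 0.148, 0.042])]
small_box [array([ 0.541, -0.265,  0.052])]
jar []
spoon []
```

View pics/f.png

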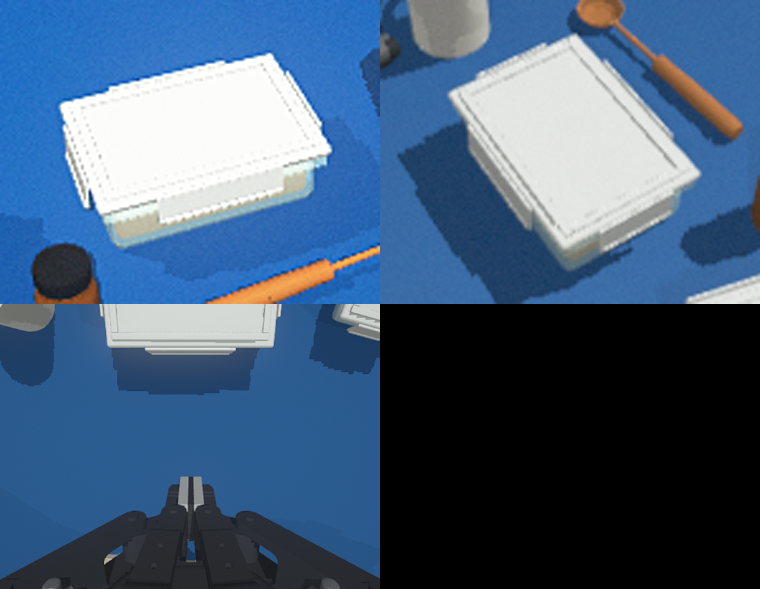

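The final views show all four flaps flush: outer edges are at most 6 mm out at the lip, where an unlatched flap would be 12 mm or more out. The box and the other items are in place, so I'm handing in.

```bash
python3 -c "
from h import *
print(ticket.hand_in())"
```

```text
the job is handed in; nothing more can be done
None
```

I pressed all four flaps shut and handed the job in at about 22 s; the last pictures show every flap flush, with the box, mug, small box, jar and spoon where they were, though the left flap's lower edge was never directly in view.

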